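# Purge-test two flux cartridges and reject the seized one

## Robot

A 6-joint arm with a two-finger parallel gripper is mounted at the origin on the work surface. World frame = base frame: x ahead of the robot, y to its left, z up, the work surface at z = 0. Lengths are in m, angles in rad, forces in N, time in s.
With the tool pointing down it reaches from about 0.375 to 0.9 m from the base axis. Payload 3.1 kg.
Tool frame: the origin (TCP) lies on the centre line of the jaws, within the pads' length; the fingertips stand 25 mm ahead of it and the grasp point (between the pads) lies 6 mm ahead of it (manip.tips_ahead is the distance from the TCP to the fingertips, in m); z points along the fingers, y is the direction in which the jaws open and shut (so a half turn about z gives the same grasp; the last joint's range is limited). The gripper opens to 85 mm and grips with 20 to 120 N. Pads are 22 mm wide; open, the fingers measure 114 mm over their backs; the gripper's body (76 mm by 85 mm) begins 54 mm behind the grasp point. The pads swing forward as they close: fully open they stand 13 mm farther back than shut.
Start: joints at [1.147, 0.527, 1.433, -0, 1.181, -0.178], TCP at [0.151, 0.606, 0.256] pointing down, gripper open.
Joint ranges: [-3.08, 3.08], [-0.75, 2.2], [0.22, 2.44], [-1.43, 4.57], [0, 2.65], [-2.85, 2.85]. Speed limits (rad/s): [2.79, 2.79, 3.14, 3.14, 3.14, 3.14].

## Interface

Orientations are given as a unit quaternion [x, y, z, w].
In Python, from station import manip gives the robot as it stands.
- The arm moves only by the tool play_rows, never from a script. Its argument "steps" is a list that holds one entry, the list of rows, each a list of 6 numbers: the shift along the tool's x, y, z in m, then the turn, a rotation vector about the tool's x, y, z in degrees. In form: [[[x, y, z, rx, ry, rz], ...]]. A call has 1 to 10 rows; each row shifts and turns the commanded pose from where the row before left it, along the tool's axes as they then stand; what a row does not reach is not made up. A row lasts 1/8 s, in which the tool goes at most 62.5 mm and 10.7 degrees, less where a joint would pass 70% of its speed; a pose out of reach is approached as far as the arm can. A call is refused whole if a number of a shift passes 0.0625 or a number of a turn 10.7, either way. A call with a gripper value outside its range is refused whole. "fingers" is the opening, from 0 (shut) to 1 (fully open), set as the call begins (left out, the last holds). The fingers move at their own pace and stop on an object; "squeeze" is the grip in N (left out, the last holds). Time passes only in rows, so rows that do not move let the fingers close. It gives the time, the measured TCP pose, the force and the opening at its end, in the units of the state.
- manip.sense(): the state, without advancing time (a new reading comes with each control period).
- manip.snapshot(name): name is "scene" or "top"; returns a dict with "img" (384x512x3 uint8, red, green, blue), "K" (3x3 intrinsics, pixels), "k1" (the pictures are not rectified: a ray, as slopes to the right and down, at radius r is drawn at 1 + k1 r^2 times it, then the intrinsics apply), "world_from_camera" (4x4, takes a point from camera to world coordinates). Camera axes: x right, y down, z forward; pixel columns grow to the right and rows downward; lengths in m; the calibration is good to about 2 mm. A picture is of the moment at which its call begins. There is no depth.
- manip.sign_off(): hands the job in, once; it reports no verdict.
Trained networks look in a picture, given as the dict that the camera call returned (one of the last four; its "shot" number tells which), for a name from the list of things; names that differ only in an ending like _2 or _b are one class to them, and where a whole thing is asked for, a point or a joint stands for the part that bears it (a point fixed in the world has none). Each returns a list of dicts, best first, with "score" (0 to 1); they miss things now and then, are a little off and sometimes report something else, mostly with a low value. They report only what shows in the picture. A call takes as long as a camera call. They do not tell look-alikes from the thing itself.
- manip.regions_of(label, picture): "pixels" (384x512 bool, what is visible of it) and "rect" ([left, top, right, bottom] in pixels, round what is visible of it).
- manip.pinpoint(label, picture): "point" ([column, row] in pixels: a listed point, or the origin of a listed thing).
The state is a dict: "t": time; "q": joint angles; "qd": joint speeds; "tau": joint torques, N m; "tcp_pos": TCP position; "tool_rot": TCP orientation; "force": force on the tool from outside, world axes, zero at the start; "ft_torque": the same for the moment, N m; "finger_gap": opening from 0.0 (shut) to 1.0 (fully open).
Only numpy, scipy, OpenCV 4.12 (cv2) and the standard library are available. Lean on these libraries where they do the work, as an engineer would, in place of code of your own. Each camera call takes 0.05 s, during which the arm holds its last target.

## Task

Two dispenser cartridges stand in the rack and the contents of one have cured, which cannot be seen. Try both plungers, pressing gently straight down (never with more than 20 N): push the one that runs freely fully home and leave that cartridge standing in the rack; on the one whose resistance climbs part-way, stop pressing, take that cartridge by its barrel and stand it gently in the steel reject cup. Leave the bottle, the solder spool and the screwdriver where they are.

Things in the scene. Friction and masses are not known exactly. Their poses are not given: they have to be found in the camera images.
- rack: aluminium block screwed to the bench, 60 x 160 x 40 mm high, with two round holes of 28 mm diameter, 35 mm deep (hole floor 5 mm above the bench), at y = -45 mm and y = +45 mm in its own frame. Origin at the centre of its underside, y along its length. Fixed.
- cartridge_a: black round upright barrel, 26 mm diameter, 80 mm tall, about 0.2 kg with its plunger, loose, standing 35 mm deep in one hole of the rack with 1 mm play all round, so its top 45 mm stand free. Origin at the centre of its underside, z up along the barrel. A white plunger sticks out of its top. It looks just like cartridge_b.
- cartridge_b: the other cartridge, the same in looks and size, in the rack's other hole. Only one of the two is seized, either one with equal chance.
- stroke_a (a joint): cartridge_a's plunger stroke, m: 0 drawn out (starts at 0 to 0.006), 0.030 fully home, its disc on the barrel's top, a hard stop. Stays where left. Free: resists with a steady 1.5 to 4 N all the way. Seized: resistance climbs from a stroke of about 0.016 by 1.2 N per mm to about 13 N at 0.024, where it is solid; let go, it may spring back a few mm.
- stroke_b (a joint): the same for cartridge_b's plunger.
- plunger_a_top (a point): centre of the top face of cartridge_a's thumb pad: white, round, 23 mm diameter, 8 mm thick, on a 3 mm disc on a 10 mm rod. It stands 121 mm above the cartridge's underside at stroke 0 and 91 mm above it when home. The pad is soft and yields up to 6 mm, 1 mm per 4 N pressed.
- plunger_b_top (a point): the same for cartridge_b.
- plunger_a: the plunger of cartridge_a as a body; its frame is that of the barrel, lowered by the stroke.
- plunger_b: the plunger of cartridge_b as a body; its frame is that of the barrel, lowered by the stroke.
- reject_cup: plain round steel cup fixed to the bench: 48 mm outer and 40 mm inner diameter, 40 mm high, inner floor 6 mm above the bench. Origin at the centre of its underside. A cartridge stands or leans in it.
- cleaner: bystander: bottle, 48 mm diameter, 110 mm tall, loose, origin at the centre of its underside.
- spool: bystander: metal solder spool standing on its end, 52 mm diameter, 34 mm tall, loose, origin at the centre of its underside.
- driver: bystander: screwdriver lying flat, 160 mm long, loose.
Things that resemble listed ones, but are neither listed nor needed, are in the scene too. What is shaped like the cartridge_a but yellow is not meant. What is shaped like the cartridge_b but pink is not meant.

How it is judged:
On the way:
1. both plungers have been tried: each pushed in to at least 12 mm of its stroke (value of joint each of stroke_a, stroke_b above 0.012 m), for 0.1 s.
At the end, for the whole second after the job is handed in: One cartridge within 10 mm of its start, upright (0.12 rad) in the rack, its stroke over 27.5 mm; the other, stroke under 26.5 mm, in the reject cup: underside centre within 13 mm of the cup's axis and 0 to 16 mm above the bench, tilt under 0.5 rad; both under 0.02 m/s (((value of joint stroke_a above 0.0275 m and distance of cartridge_a from where it was at the start of the episode below 0.01 m and angle between cartridge_a's own z axis and vertical below 0.12 rad and linear speed of each of cartridge_a, cartridge_b below 0.02 m/s and value of joint stroke_b below 0.0265 m and horizontal distance between cartridge_b and reject_cup below 0.013 m and height (world z) of cartridge_b between 0 and 0.016 m and angle between cartridge_b's own z axis and vertical below 0.5 rad) or (value of joint stroke_b above 0.0275 m and distance of cartridge_b from where it was at the start of the episode below 0.01 m and angle between cartridge_b's own z axis and vertical below 0.12 rad and linear speed of each of cartridge_b, cartridge_a below 0.02 m/s and value of joint stroke_a below 0.0265 m and horizontal distance between cartridge_a and reject_cup below 0.013 m and height (world z) of cartridge_a between 0 and 0.016 m and angle between cartridge_a's own z axis and vertical below 0.5 rad))); the robot touches nothing.
It fails at once if a plunger is pressed or squeezed with more than 20 N (contact force between any of the arm, the fingers and plunger_a above 20 N or contact force between any of the arm, the fingers and plunger_b above 20 N).
It fails at once if a cartridge is dropped or slammed into the reject cup (still faster than 0.5 m/s when near its floor) ((horizontal distance between cartridge_a and reject_cup below 0.02 m and height (world z) of cartridge_a below 0.025 m and linear speed of cartridge_a above 0.5 m/s) or (horizontal distance between cartridge_b and reject_cup below 0.02 m and height (world z) of cartridge_b below 0.025 m and linear speed of cartridge_b above 0.5 m/s)).
It fails at once if the bottle, the spool or the screwdriver is moved by more than 20 mm (distance of any of cleaner, spool, driver from where it was at the start of the episode above 0.02 m).
It also fails if it takes over 50 s, if anything falls off the work surface, if the arm or the gripper's body presses on something with over 40 N, if the wrist force passes 120 N, or if a joint passes its speed limit or range.

## Working session

There is one attempt and no reset: what is moved stays moved. The work goes in short steps, Python scripts to look and compute and a tool call to move; the robot and the scene stay as the last step left them, time stands still between calls to the robot, and variables do not carry over. Pictures are saved under pics/ and viewed, and the job is handed in when it is done.

Besides the shell and the picture viewer there is one more tool, called after "Request:" by a JSON object that holds its "method" and its "body", one argument or row to a line. play_rows: Moves the arm, as the interface text tells. Its arguments: {"type":"object","properties":{"steps":{"type":"array"},"fingers":{"type":"number"},"squeeze":{"type":"number"}},"required":["steps"]}

```bash
mkdir -p pics; cat > h.py <<'E'
import numpy as np, cv2
from station import manip
def ray(p,uv):
    K=p["K"];k=p["k1"];x=np.array([(uv[0]-K[0][2])/K[0][0],(uv[1]-K[1][2])/K[1][1]])
    s=x.copy()
    for _ in range(30): s=x/(1+k*(s@s))
    T=np.array(p["world_from_camera"]);return T[:3,3],T[:3,:3]@np.array([s[0],s[1],1])
def atz(p,uv,z):
    o,d=ray(p,uv);return o+d*(z-o[2])/d[2]
def proj(p,X):
    T=np.array(p["world_from_camera"]);c=T[:3,:3].T@(np.array(X)-T[:3,3]);s=c[:2]/c[2];s=s*(1+p["k1"]*(s@s));K=p["K"]
    return [K[0][0]*s[0]+K[0][2],K[1][1]*s[1]+K[1][2]]
def save(p,n): cv2.imwrite(f"pics/{n}.png",cv2.resize(cv2.cvtColor(p["img"],cv2.COLOR_RGB2BGR),(800,600),interpolation=cv2.INTER_CUBIC))
E
python3 - <<'E'
from h import *
np.set_printoptions(precision=4,suppress=True)
for c in("scene","top"):
    p=manip.snapshot(c);save(p,c+"1");print(c,p["k1"],p["K"],p["world_from_camera"])
    for n,z in [("rack",0),("cartridge_a",.005),("plunger_a_top",.12),("reject_cup",0),("cleaner",0),("spool",0),("driver",0)]:
        for r in manip.pinpoint(n,p)[:4]: print(n,round(r["score"],2),np.round(r["point"],1),atz(p,r["point"],z))
        for r in manip.regions_of(n,p)[:4]: print("   reg",round(r["score"],2),r["rect"])
s=manip.sense();print(s)
E
```

```text
scene 0.02232425765481713 [[410.3084   0.     259.368 ]
 [  0.     410.3084 191.2476]
 [  0.       0.       1.    ]] [[-0.7272  0.5352 -0.4299  1.0276]
 [ 0.6864  0.5622 -0.4613  0.4662]
 [-0.0052 -0.6305 -0.7762  0.8209]
 [ 0.      0.      0.      1.    ]]
rack 0.86 [274.5 205.7] [0.5775 0.0384 0.    ]
   reg 0.86 [253.2, 174.0, 300.5, 230.1]
cartridge_a 0.92 [296.2 176.5] [0.4709 0.0118 0.005 ]
cartridge_a 0.87 [303.4 243.7] [0.6093 0.1656 0.005 ]
cartridge_a 0.73 [287.4 216.2] [0.58   0.0855 0.005 ]
cartridge_a 0.7 [270.9 186.7] [ 0.5437 -0.0092  0.005 ]
   reg 0.78 [301.6, 210.7, 316.5, 248.8]
   reg 0.76 [293.5, 141.9, 301.6, 181.6]
   reg 0.69 [278.1, 178.9, 291.8, 210.9]
   reg 0.68 [262.8, 153.3, 274.2, 185.0]
plunger_a_top 0.62 [285.6 181. ] [0.5763 0.0687 0.12  ]
plunger_a_top 0.44 [307.8 213.4] [0.6067 0.1637 0.12  ]
   reg 0.65 [281.8, 176.8, 288.3, 187.1]
   reg 0.65 [302.6, 210.4, 311.6, 218.3]
   reg 0.27 [278.9, 179.3, 292.4, 196.8]
reject_cup 0.68 [284.5 212.9] [0.5752 0.0712 0.    ]
reject_cup 0.63 [228.3 136.1] [ 0.4969 -0.2332  0.    ]
   reg 0.52 [221.2, 119.1, 2
[... 1422 characters left out ...]
 0.85 [250.1, 138.9, 270.1, 166.2]
spool 0.58 [143.6 188. ] [0.6718 0.3243 0.    ]
   reg 0.75 [129.5, 176.3, 148.0, 194.6]
   reg 0.62 [330.8, 239.3, 353.9, 253.8]
   reg 0.32 [256.5, 218.3, 266.9, 225.9]
driver 0.64 [357.8 157.3] [ 0.755  -0.3129  0.    ]
{'t': 1.5, 'q': array([ 1.1475,  0.5275,  1.4327, -0.    ,  1.1814, -0.1785]), 'qd': array([ 0.0014, -0.0004,  0.0003,  0.0001,  0.0009,  0.0001]), 'tau': array([  0.0002, -44.2313, -17.8417,  -0.0002,   0.0008,  -0.    ]), 'tcp_pos': array([0.1514, 0.6064, 0.2563]), 'tool_rot': array([0.1221, 0.9925, 0.    , 0.    ]), 'force': array([0.202 , 0.4812, 0.4739]), 'ft_torque': array([0.0263, 0.0168, 0.0236]), 'finger_gap': 0.9980225783134279}
```

View pictures.

View pics/scene1.png

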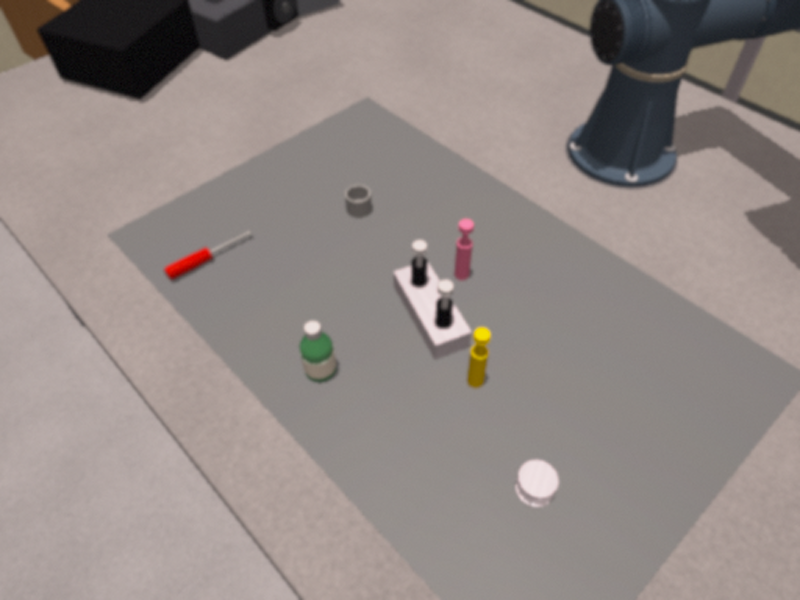

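View pics/top1.png

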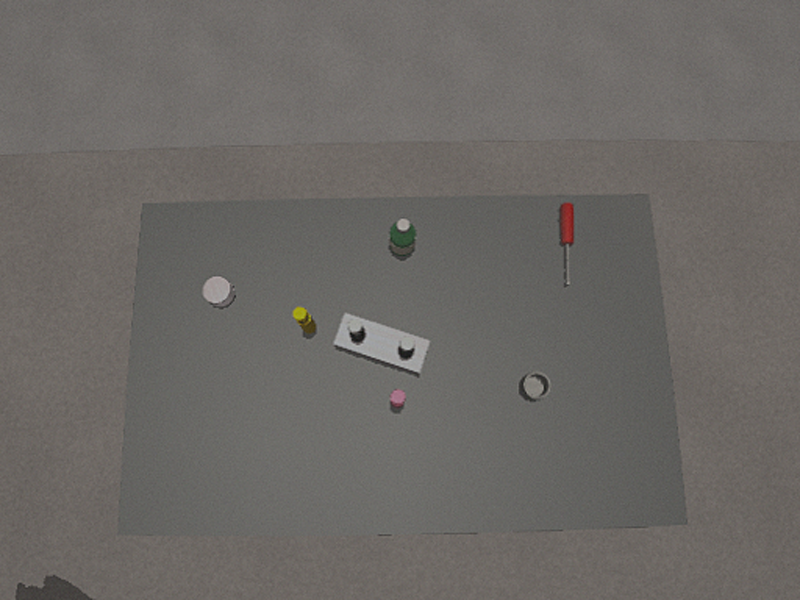

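```bash
python3 - <<'E'
from h import *
import pickle
P={c:manip.snapshot(c) for c in("scene","top")}
R={(c,n):manip.regions_of(n,P[c])[:5] for c in P for n in("rack","plunger_a_top","reject_cup")}
pickle.dump((P,R),open("d.pkl","wb"))
for c,(x0,y0,x1,y1) in {"top":(205,190,360,275),"scene":(210,110,330,240)}.items():
    im=cv2.cvtColor(P[c]["img"],cv2.COLOR_RGB2BGR)[y0:y1,x0:x1]
    f=min(800//(x1-x0),600//(y1-y0));cv2.imwrite(f"pics/c{c}.png",cv2.resize(im,None,fx=f,fy=f,interpolation=cv2.INTER_CUBIC));print(c,f)
E
```

```text
top 5
scene 4
```

View pics/ctop.png

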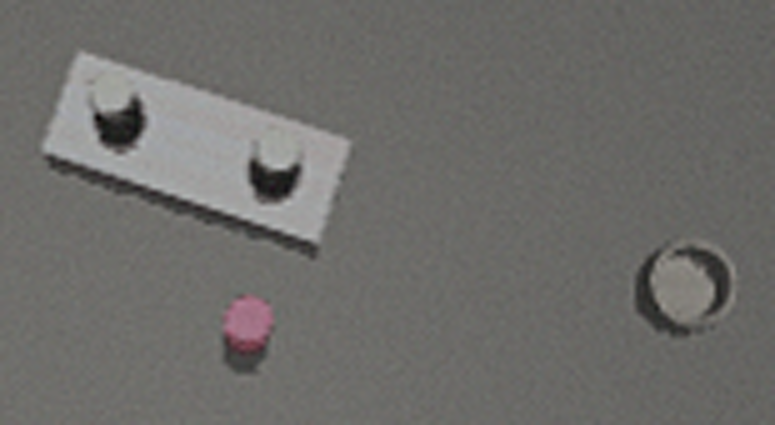

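View pics/cscene.png

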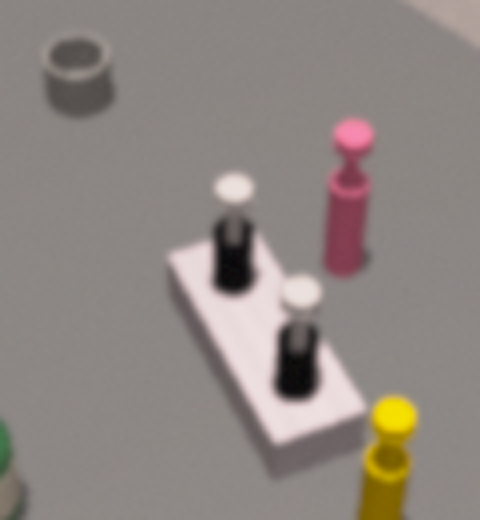

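```bash
python3 - <<'E'
from h import *
import pickle
from scipy.optimize import least_squares
np.set_printoptions(precision=4,suppress=True)
P,R=pickle.load(open("d.pkl","rb"))
def cr(c,u): 
    o,f={"top":((205,190),5),"scene":((210,110),4)}[c];return [(u[0]+.5)/f-.5+o[0],(u[1]+.5)/f-.5+o[1]]
T,S=P["top"],P["scene"]
top=[atz(T,cr("top",u),.04) for u in[(80,52),(350,142),(318,243),(43,152)]]
sc=[atz(S,cr("scene",u),.04) for u in[(362,410),(274,442),(168,257)]]
print(np.array(top));print(np.array(sc))
t=np.array(top)[:,:2];print(np.linalg.norm(t-np.roll(t,1,0),axis=1), t.mean(0)); s=np.array(sc)[:,:2];print(np.linalg.norm(np.diff(s,axis=0),axis=1),(s[0]+s[2])/2)
for t_ in(t,):
    d=(t[0]-t[1])+(t[3]-t[2]);print("dir",np.arctan2(d[1],d[0]))
d=s[1]-s[2];print("dir s",np.arctan2(d[1],d[0]))
for n,z,u,v in[("cup",.04,(690,284),(77,57))]:
    print(n,atz(T,cr("top",u),z),atz(S,cr("scene",v),z))
for u,v in[((113,95),(301,293)),((275,155),(234,188))]:
    a,d=ray(T,cr("top",u));b,e=ray(S,cr("scene",v))
    k=np.linalg.lstsq(np.c_[d,-e],b-a,rcond=None)[0];print("pad",a+d*k[0],b+e*k[1],"at .12",atz(T,cr("top",u),.122),atz(S,cr("scene",v),.122))
# cup pixel ring via bright threshold + reg
for c in P:
  for r in R[c,"reject_cup"][:2]:
    m=r["pixels"];ys,xs=np.nonzero(m);print(c,r["rect"],xs.mean(),ys.mean())
E
```

```text
[[ 0.6233  0.0943  0.04  ]
 [ 0.5699 -0.0545  0.04  ]
 [ 0.5145 -0.0353  0.04  ]
 [ 0.5673  0.1148  0.04  ]]
[[ 0.569   0.1142  0.04  ]
 [ 0.6228  0.0948  0.04  ]
 [ 0.5703 -0.0528  0.04  ]]
[0.0596 0.1582 0.0586 0.1591] [0.5687 0.0298]
[0.0571 0.1567] [0.5696 0.0307]
dir 1.2298575881325409
dir s 1.2291139181569228
cup [ 0.4882 -0.2373  0.04  ] [ 0.489 -0.236  0.04 ]
pad [0.5831 0.0714 0.1216] [0.5824 0.0723 0.1215] at .12 [0.583  0.0713 0.122 ] [0.5827 0.0725 0.122 ]
pad [ 0.551  -0.0106  0.1202] [ 0.5524 -0.0124  0.1205] at .12 [ 0.5507 -0.0105  0.122 ] [ 0.5534 -0.0114  0.122 ]
scene [220.2, 121.5, 239.6, 141.5] 228.57731958762886 128.76288659793815
top [334.2, 239.5, 353.5, 256.4] 341.7081967213115 246.3704918032787
```

Request:
{"method": "play_rows", "body": {
  "steps": [
    [[0, 0, 0, 0, 0, 10.6], [0, 0, 0, 0, 0, 10.6], [0, 0, 0, 0, 0, 10.6], [0, 0, 0, 0, 0, 10.6], [0, 0, 0, 0, 0, 10.6], [0, 0, 0, 0, 0, 10.6], [0, 0, 0, 0, 0, 10.6], [0, 0, 0, 0, 0, 10.6], [0, 0, 0, 0, 0, 10.6]]
  ],
  "fingers": 0,
  "squeeze": 30
}}

```text
t: 3.02
tcp_pos: [0.1514, 0.6064, 0.2563]
tool_rot: [0.818, 0.575, 0.0, -0.0]
force: [-0.2, -0.2, 0.7]
finger_gap: -0.0
```

```bash
cat >> h.py <<'E'
from scipy.spatial.transform import Rotation as Rt
P1=np.array([.5842,.0727]);P2=np.array([.5542,-.0121]);CUP=np.array([.4886,-.2367])
def st():
    np.set_printoptions(precision=4,suppress=True)
    s=manip.sense();R=Rt.from_quat(s["tool_rot"]).as_matrix();print("t",s["t"],"tcp",s["tcp_pos"],"F",s["force"],"gap",s["finger_gap"],"q",s["q"]);print("toolx",R[:,0],"y",R[:,1],"z",R[:,2]);return s,R
def to(xyz):
    s,R=st();d=R.T@(np.array(xyz)-s["tcp_pos"]);print("need",d,"rows",np.abs(d).max()/.0625)
E
python3 -c "
from h import *
print(manip.tips_ahead);to([*P1,.18])"
```

```text
0.025
t 3.025 tcp [0.1514 0.6064 0.2563] F [-0.1616 -0.2341  0.6743] gap -0.0002824285329873789 q [ 1.1475  0.5275  1.4327 -0.      1.1814  1.4926]
toolx [0.3383 0.941  0.    ] y [ 0.941  -0.3383  0.    ] z [ 0.  0. -1.]
need [-0.3558  0.5878  0.0763] rows 9.4045988067861
```

Request:
{"method": "play_rows", "body": {
  "steps": [
    [[-0.027, 0.045, 0, 0, 0, 0], [-0.027, 0.045, 0, 0, 0, 0], [-0.027, 0.045, 0, 0, 0, 0], [-0.027, 0.045, 0, 0, 0, 0], [-0.027, 0.045, 0, 0, 0, 0], [-0.027, 0.045, 0, 0, 0, 0], [-0.027, 0.045, 0, 0, 0, 0], [-0.027, 0.045, 0, 0, 0, 0], [-0.027, 0.045, 0, 0, 0, 0], [-0.027, 0.045, 0, 0, 0, 0]]
  ]
}}

```text
t: 4.28
tcp_pos: [0.4871, 0.2007, 0.2566]
tool_rot: [0.816, 0.578, 0.0, 0.0]
force: [-0.0, 1.3, 0.9]
finger_gap: 0.002
```

```bash
python3 -c "
from h import *
to([*P1,.16])"
```

```text
t 4.275 tcp [0.4871 0.2007 0.2566] F [-0.0033  1.3312  0.8713] gap 0.002316208001503223 q [0.1784 0.3953 1.6778 0.0002 1.0677 0.5175]
toolx [0.3327 0.943  0.0005] y [ 0.943  -0.3327  0.0006] z [ 0.0007  0.0003 -1.    ]
need [-0.0884  0.1341  0.0966] rows 2.1449023823940756
```

Request:
{"method": "play_rows", "body": {
  "steps": [
    [[-0.0286, 0.0459, 0.01, 0, 0, 0], [-0.0286, 0.0459, 0.01, 0, 0, 0], [-0.0286, 0.046, 0.02, 0, 0, 0], [0, 0, 0.036, 0, 0, 0], [0, 0, 0, 0, 0, 0], [0, 0, 0, 0, 0, 0]]
  ]
}}

```text
t: 5.03
tcp_pos: [0.5876, 0.0758, 0.1811]
tool_rot: [0.816, 0.578, 0.0, 0.0]
force: [-0.2, -0.1, 0.3]
finger_gap: -0.002
```

```bash
python3 -c "
from h import *
to([*P1,.15]);save(manip.snapshot('top'),'t2');save(manip.snapshot('scene'),'s2')"
```

```text
t 5.025 tcp [0.5876 0.0758 0.1811] F [-0.2064 -0.1187  0.2806] gap -0.0017557313485479834 q [-0.0603  0.5778  1.5875  0.0001  0.9755  0.278 ]
toolx [0.3319 0.9433 0.0003] y [ 0.9433 -0.3319  0.0007] z [ 0.0008  0.     -1.    ]
need [-0.004  -0.0022  0.0311] rows 0.49807419830318916
```

View pics/s2.png

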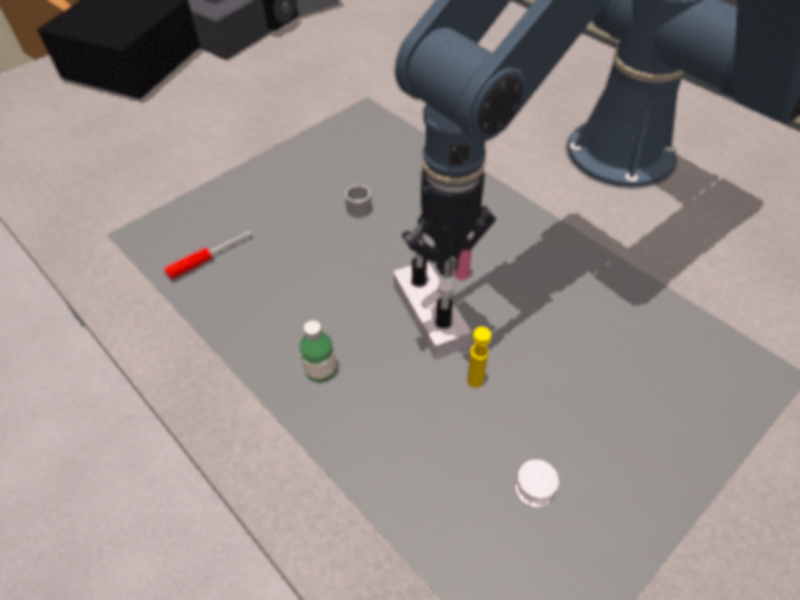

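The shut fingers stand just above the near plunger (~pixel 447,275 in the picture), both cartridges still upright. Fix the small offset and descend to just above the pad.

Request:
{"method": "play_rows", "body": {
  "steps": [
    [[-0.004, -0.0022, 0.014, 0, 0, 0], [0, 0, 0.014, 0, 0, 0], [0, 0, 0, 0, 0, 0], [0, 0, 0.003, 0, 0, 0], [0, 0, 0.003, 0, 0, 0]]
  ]
}}

```text
t: 5.75
tcp_pos: [0.5845, 0.0723, 0.1467]
tool_rot: [0.816, 0.578, 0.0, 0.0]
force: [-0.6, -1.0, 3.3]
finger_gap: 0.002
```

```bash
python3 -c "
from h import *
to([*P1,.15])"
```

```text
t 5.75 tcp [0.5845 0.0723 0.1467] F [-0.6107 -0.9526  3.3183] gap 0.002390401488669448 q [-0.0666  0.6227  1.6211  0.0001  0.8966  0.2724]
toolx [0.3326 0.9431 0.0004] y [ 0.9431 -0.3326  0.0011] z [ 0.0012 -0.     -1.    ]
need [ 0.0003 -0.0005 -0.0033] rows 0.05219219895906489
```

Request:
{"method": "play_rows", "body": {
  "steps": [
    [[0, 0, 0.003, 0, 0, 0], [0, 0, 0.003, 0, 0, 0], [0, 0, 0.003, 0, 0, 0], [0, 0, 0, 0, 0, 0]]
  ]
}}

```text
t: 6.25
tcp_pos: [0.5841, 0.0723, 0.137]
tool_rot: [0.816, 0.578, 0.0, -0.0]
force: [-0.3, 0.6, 3.0]
finger_gap: 0.002
```

Request:
{"method": "play_rows", "body": {
  "steps": [
    [[0, 0, 0.002, 0, 0, 0], [0, 0, 0.002, 0, 0, 0], [0, 0, 0, 0, 0, 0]]
  ]
}}

```text
t: 6.62
tcp_pos: [0.584, 0.0723, 0.1331]
tool_rot: [0.816, 0.578, -0.0, -0.0]
force: [-0.3, 0.7, 1.2]
finger_gap: 0.003
```

Request:
{"method": "play_rows", "body": {
  "steps": [
    [[0, 0, 0.002, 0, 0, 0], [0, 0, 0.001, 0, 0, 0], [0, 0, 0, 0, 0, 0]]
  ]
}}

```text
t: 7.0
tcp_pos: [0.584, 0.0723, 0.1302]
tool_rot: [0.816, 0.578, -0.0, -0.0]
force: [0.7, 0.9, 2.6]
finger_gap: 0.0
```

Request:
{"method": "play_rows", "body": {
  "steps": [
    [[0, 0, 0.002, 0, 0, 0], [0, 0, 0.001, 0, 0, 0], [0, 0, 0, 0, 0, 0]]
  ]
}}

```text
t: 7.38
tcp_pos: [0.584, 0.0723, 0.1272]
tool_rot: [0.816, 0.578, -0.0, -0.0]
force: [0.2, -0.1, 2.2]
finger_gap: -0.001
```

Request:
{"method": "play_rows", "body": {
  "steps": [
    [[0, 0, 0.002, 0, 0, 0], [0, 0, 0.002, 0, 0, 0], [0, 0, 0, 0, 0, 0]]
  ]
}}

```text
t: 7.75
tcp_pos: [0.584, 0.0723, 0.1231]
tool_rot: [0.816, 0.578, -0.0, -0.0]
force: [0.3, 0.3, 1.9]
finger_gap: -0.003
```

Request:
{"method": "play_rows", "body": {
  "steps": [
    [[0, 0, 0.001, 0, 0, 0], [0, 0, 0.001, 0, 0, 0], [0, 0, 0, 0, 0, 0]]
  ]
}}

```text
t: 8.12
tcp_pos: [0.584, 0.0723, 0.1212]
tool_rot: [0.816, 0.578, -0.0, -0.0]
force: [-0.4, 0.2, 2.5]
finger_gap: -0.002
```

Request:
{"method": "play_rows", "body": {
  "steps": [
    [[0, 0, 0.001, 0, 0, 0], [0, 0, 0.001, 0, 0, 0], [0, 0, 0, 0, 0, 0]]
  ]
}}

```text
t: 8.5
tcp_pos: [0.5842, 0.0722, 0.1197]
tool_rot: [0.816, 0.578, 0.0, 0.0]
force: [-1.0, -0.2, 5.0]
finger_gap: 0.002
```

Request:
{"method": "play_rows", "body": {
  "steps": [
    [[0, 0, 0.0005, 0, 0, 0], [0, 0, 0, 0, 0, 0]]
  ]
}}

```text
t: 8.75
tcp_pos: [0.5843, 0.0723, 0.1194]
tool_rot: [0.816, 0.578, 0.0, 0.0]
force: [-0.3, 0.2, 6.1]
finger_gap: -0.0
```

Request:
{"method": "play_rows", "body": {
  "steps": [
    [[0, 0, 0.001, 0, 0, 0], [0, 0, 0, 0, 0, 0]]
  ]
}}

```text
t: 9.0
tcp_pos: [0.5845, 0.0723, 0.1188]
tool_rot: [0.816, 0.578, 0.0, 0.0]
force: [-1.5, 0.1, 9.2]
finger_gap: -0.001
```

Request:
{"method": "play_rows", "body": {
  "steps": [
    [[0, 0, -0.01, 0, 0, 0], [0, 0, -0.03, 0, 0, 0], [0, 0, -0.03, 0, 0, 0], [-0.02, 0, 0, 0, 0, 0], [-0.035, 0, 0, 0, 0, 0], [-0.035, 0, 0, 0, 0, 0], [0, 0, 0, 0, 0, 0], [0, 0, 0, 0, 0, 0]]
  ]
}}

```text
t: 10.0
tcp_pos: [0.5535, -0.0128, 0.187]
tool_rot: [0.817, 0.577, -0.0, -0.001]
force: [0.9, 0.5, 0.2]
finger_gap: 0.001
```

```bash
python3 -c "
from h import *
to([*P2,.15]);p=manip.snapshot('top');save(p,'t3');p=manip.snapshot('scene');save(p,'s3')
im=cv2.cvtColor(p['img'],cv2.COLOR_RGB2BGR)[110:240,210:330];cv2.imwrite('pics/s3c.png',cv2.resize(im,None,fx=4,fy=4,interpolation=cv2.INTER_CUBIC))"
```

```text
t 10.0 tcp [ 0.5535 -0.0128  0.187 ] F [0.9332 0.4778 0.1518] gap 0.0007705875353889233 q [-0.2251  0.5257  1.6798  0.0004  0.938   0.1148]
toolx [0.3336 0.9427 0.0001] y [ 0.9427 -0.3336 -0.0018] z [-0.0017  0.0007 -1.    ]
need [0.0009 0.0005 0.037 ] rows 0.5919417401785109
```

View pics/s3c.png

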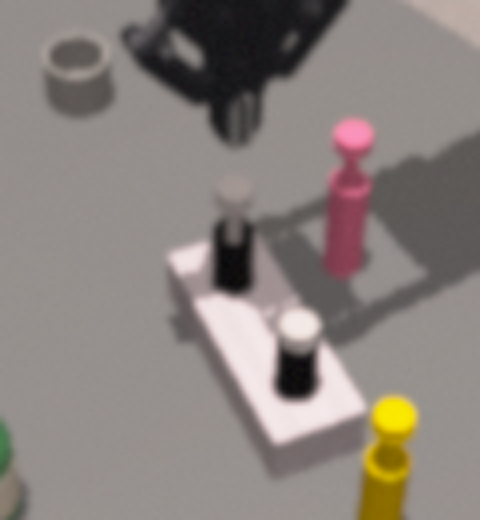

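The near plunger (crop ~300,328) now sits on its barrel: free and home. Now the other.

Request:
{"method": "play_rows", "body": {
  "steps": [
    [[0.001, 0.0005, 0.02, 0, 0, 0], [0, 0, 0.016, 0, 0, 0], [0, 0, 0, 0, 0, 0], [0, 0, 0.003, 0, 0, 0], [0, 0, 0.003, 0, 0, 0], [0, 0, 0.003, 0, 0, 0], [0, 0, 0, 0, 0, 0]]
  ]
}}

```text
t: 10.98
tcp_pos: [0.5553, -0.0119, 0.1431]
tool_rot: [0.816, 0.578, 0.0, 0.0]
force: [0.2, 0.5, 1.8]
finger_gap: 0.002
```

Request:
{"method": "play_rows", "body": {
  "steps": [
    [[0, 0, 0.003, 0, 0, 0], [0, 0, 0.003, 0, 0, 0], [0, 0, 0, 0, 0, 0]]
  ]
}}

```text
t: 11.35
tcp_pos: [0.5549, -0.0119, 0.1366]
tool_rot: [0.816, 0.578, -0.0, -0.0]
force: [0.1, -0.0, 2.6]
finger_gap: -0.003
```

Request:
{"method": "play_rows", "body": {
  "steps": [
    [[0, 0, 0.002, 0, 0, 0], [0, 0, 0, 0, 0, 0]]
  ]
}}

```text
t: 11.6
tcp_pos: [0.5549, -0.0119, 0.1346]
tool_rot: [0.816, 0.578, -0.0, -0.0]
force: [0.2, -0.7, 2.3]
finger_gap: -0.002
```

Tip at 0.1096, stroke about 16 mm. Look for the climb.

Request:
{"method": "play_rows", "body": {
  "steps": [
    [[0, 0, 0.0015, 0, 0, 0], [0, 0, 0, 0, 0, 0]]
  ]
}}

```text
t: 11.85
tcp_pos: [0.555, -0.0119, 0.1333]
tool_rot: [0.816, 0.578, 0.0, 0.0]
force: [0.3, 0.0, 3.5]
finger_gap: -0.002
```

Request:
{"method": "play_rows", "body": {
  "steps": [
    [[0, 0, 0.0015, 0, 0, 0], [0, 0, 0, 0, 0, 0]]
  ]
}}

```text
t: 12.1
tcp_pos: [0.5551, -0.0119, 0.132]
tool_rot: [0.816, 0.578, 0.0, 0.0]
force: [1.4, -0.0, 4.2]
finger_gap: -0.002
```

Request:
{"method": "play_rows", "body": {
  "steps": [
    [[0, 0, 0.0015, 0, 0, 0], [0, 0, 0, 0, 0, 0]]
  ]
}}

```text
t: 12.35
tcp_pos: [0.5552, -0.0119, 0.1306]
tool_rot: [0.816, 0.578, 0.0, 0.0]
force: [0.5, -0.1, 5.7]
finger_gap: -0.0
```

Resistance climbs: this one is seized. Back off, open partly.

Request:
{"method": "play_rows", "body": {
  "steps": [
    [[0, 0, -0.01, 0, 0, 0], [0, 0, -0.02, 0, 0, 0], [0, 0, -0.02, 0, 0, 0], [0, 0, 0, 0, 0, 0], [0, 0, 0, 0, 0, 0], [0, 0, 0, 0, 0, 0]]
  ],
  "fingers": 0.65
}}

```text
t: 13.1
tcp_pos: [0.5541, -0.0117, 0.1793]
tool_rot: [0.816, 0.578, -0.001, -0.001]
force: [0.1, 0.5, 1.0]
finger_gap: 0.648
```

```bash
python3 -c "
from h import *
to([*P2,.073]);p=manip.snapshot('scene');print(manip.sense()['force'])
im=cv2.cvtColor(p['img'],cv2.COLOR_RGB2BGR)[110:240,210:330];cv2.imwrite('pics/s4c.png',cv2.resize(im,None,fx=4,fy=4,interpolation=cv2.INTER_CUBIC))
p=manip.snapshot('top');im=cv2.cvtColor(p['img'],cv2.COLOR_RGB2BGR)[190:275,205:360];cv2.imwrite('pics/t4c.png',cv2.resize(im,None,fx=5,fy=5,interpolation=cv2.INTER_CUBIC))"
```

```text
t 13.1 tcp [ 0.5541 -0.0117  0.1793] F [0.0955 0.5077 0.9622] gap 0.6481892509031938 q [-0.2227  0.5379  1.684  -0.      0.922   0.1164]
toolx [ 0.3326  0.9431 -0.0003] y [ 0.943  -0.3326 -0.0023] z [-0.0023  0.0005 -1.    ]
need [-0.0003  0.0005  0.1063] rows 1.7010350606358369
[-0.1797  0.0454  0.8941]
```

View pics/s4c.png

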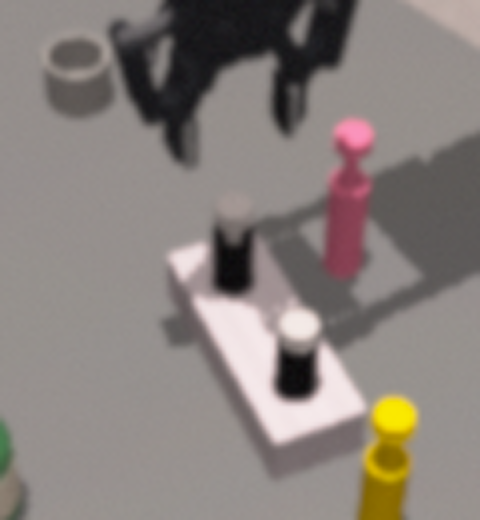

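The fingers straddle the seized cartridge (crop ~235,210). Descend and grip.

Request:
{"method": "play_rows", "body": {
  "steps": [
    [[0, 0.0005, 0.02, 0, 0, 0], [0, 0, 0.02, 0, 0, 0], [0, 0, 0.02, 0, 0, 0], [0, 0, 0.02, 0, 0, 0], [0, 0, 0.016, 0, 0, 0], [0, 0, 0.01, 0, 0, 0], [0, 0, 0, 0, 0, 0], [0, 0, 0, 0, 0, 0]]
  ]
}}

```text
t: 14.2
tcp_pos: [0.5558, -0.0121, 0.0748]
tool_rot: [0.816, 0.578, 0.0, 0.0]
force: [-1.0, 0.6, 0.7]
finger_gap: 0.654
```

Request:
{"method": "play_rows", "body": {
  "steps": [
    [[0, 0, 0, 0, 0, 0], [0, 0, 0, 0, 0, 0], [0, 0, 0, 0, 0, 0], [0, 0, 0, 0, 0, 0], [0, 0, 0, 0, 0, 0], [0, 0, 0, 0, 0, 0]]
  ],
  "fingers": 0,
  "squeeze": 40
}}

```text
t: 14.95
tcp_pos: [0.5553, -0.0119, 0.0749]
tool_rot: [0.816, 0.578, 0.0, 0.0]
force: [-2.0, 0.7, 5.0]
finger_gap: 0.285
```

```bash
python3 -c "
from h import *
to([*P2,.073]);p=manip.snapshot('scene')
im=cv2.cvtColor(p['img'],cv2.COLOR_RGB2BGR)[110:240,210:330];cv2.imwrite('pics/s5c.png',cv2.resize(im,None,fx=4,fy=4,interpolation=cv2.INTER_CUBIC))"
```

```text
t 14.95 tcp [ 0.5553 -0.0119  0.0749] F [-2.0461  0.6923  5.0229] gap 0.28515891758688056 q [-0.2227  0.7076  1.7422  0.      0.6916  0.1163]
toolx [0.3325 0.9431 0.    ] y [ 0.9431 -0.3325  0.0001] z [ 0.0001 -0.     -1.    ]
need [-0.0005 -0.001   0.0019] rows 0.030051604326813607
```

View pics/s5c.png

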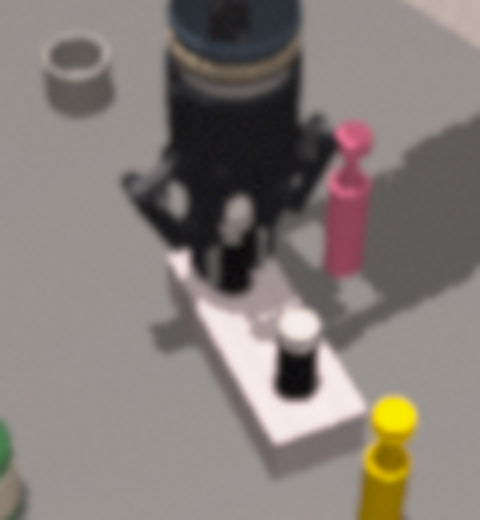

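Request:
{"method": "play_rows", "body": {
  "steps": [
    [[0, 0, -0.008, 0, 0, 0], [0, 0, -0.012, 0, 0, 0], [0, 0, -0.02, 0, 0, 0], [0, 0, -0.02, 0, 0, 0], [0, 0, -0.015, 0, 0, 0], [0, 0, 0, 0, 0, 0], [0, 0, 0, 0, 0, 0]]
  ]
}}

```text
t: 15.88
tcp_pos: [0.5549, -0.0119, 0.1489]
tool_rot: [0.816, 0.578, -0.0, -0.0]
force: [-0.7, 1.2, -2.3]
finger_gap: 0.282
```

```bash
python3 -c "
from h import *
to([*CUP,.15]);p=manip.snapshot('scene')
im=cv2.cvtColor(p['img'],cv2.COLOR_RGB2BGR)[90:240,210:330];cv2.imwrite('pics/s6c.png',cv2.resize(im,None,fx=4,fy=4,interpolation=cv2.INTER_CUBIC))"
```

```text
t 15.875 tcp [ 0.5549 -0.0119  0.1489] F [-0.7343  1.2136 -2.2675] gap 0.2818875551381357 q [-0.2228  0.5848  1.7052  0.      0.8527  0.1163]
toolx [ 0.3326  0.9431 -0.0001] y [ 0.9431 -0.3326 -0.001 ] z [-0.001   0.0002 -1.    ]
need [-0.2341  0.0122 -0.0011] rows 3.74512781174599
```

View pics/s6c.png

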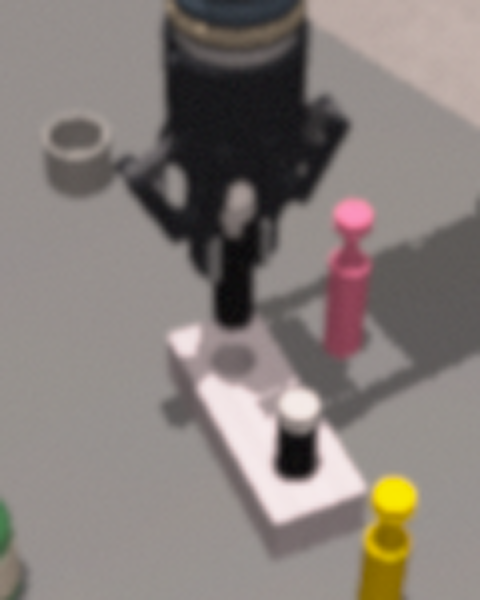

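The cartridge hangs upright out of its hole (crop ~233,290). Carry it over the cup.

Request:
{"method": "play_rows", "body": {
  "steps": [
    [[-0.02, 0.001, 0, 0, 0, 0], [-0.034, 0.002, 0, 0, 0, 0], [-0.04, 0.002, 0, 0, 0, 0], [-0.04, 0.002, 0, 0, 0, 0], [-0.04, 0.002, 0, 0, 0, 0], [-0.035, 0.002, 0, 0, 0, 0], [-0.025, 0.001, 0, 0, 0, 0], [0, 0, 0, 0, 0, 0], [0, 0, 0, 0, 0, 0], [0, 0, 0, 0, 0, 0]]
  ]
}}

```text
t: 17.18
tcp_pos: [0.4887, -0.2358, 0.1491]
tool_rot: [0.816, 0.578, -0.0, -0.001]
force: [-0.1, 0.1, -1.9]
finger_gap: 0.281
```

```bash
python3 - <<'E'
from h import *
to([*CUP,.15]);
p=manip.snapshot('scene');im=cv2.cvtColor(p['img'],cv2.COLOR_RGB2BGR)[70:170,180:280].copy();cv2.imwrite('pics/s7c.png',cv2.resize(im,None,fx=5,fy=5,interpolation=cv2.INTER_CUBIC))
for c,i in(("scene",p),):
    print(proj(i,[*CUP,.04]),proj(i,[*CUP,.08]))
E
```

```text
t 17.175 tcp [ 0.4887 -0.2358  0.1491] F [-0.0806  0.148  -1.8841] gap 0.28074571445025087 q [-0.6556  0.5718  1.7365  0.0001  0.8342 -0.3176]
toolx [0.3317 0.9434 0.0004] y [ 0.9434 -0.3317 -0.0009] z [-0.0007  0.0007 -1.    ]
need [-0.0009  0.0002 -0.0009] rows 0.014536325660923001
[np.float64(228.80079478756582), np.float64(123.6883738995195)] [np.float64(227.8790065184331), np.float64(112.66044247440081)]
```

View pics/s7c.png

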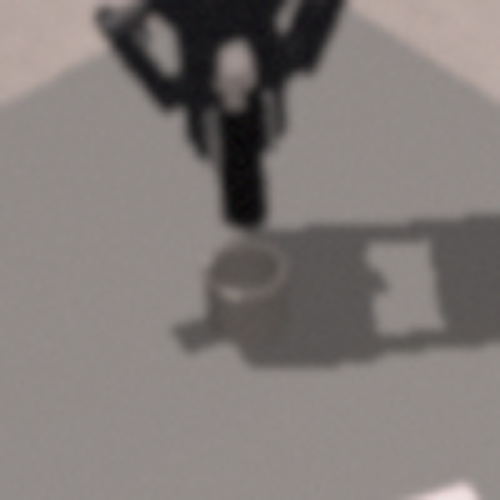

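Cartridge centred above the cup (bottom at crop 243,222, cup rim at 247,268). Lower.

Request:
{"method": "play_rows", "body": {
  "steps": [
    [[-0.0009, 0, 0.01, 0, 0, 0], [0, 0, 0.015, 0, 0, 0], [0, 0, 0.015, 0, 0, 0], [0, 0, 0.012, 0, 0, 0], [0, 0, 0.008, 0, 0, 0], [0, 0, 0.005, 0, 0, 0], [0, 0, 0, 0, 0, 0], [0, 0, 0, 0, 0, 0]]
  ]
}}

```text
t: 18.23
tcp_pos: [0.4888, -0.2377, 0.0847]
tool_rot: [0.816, 0.578, 0.0, 0.0]
force: [-0.2, 0.1, -1.7]
finger_gap: 0.285
```

```bash
python3 - <<'E'
from h import *
to([*CUP,.0758]);
p=manip.snapshot('scene');im=cv2.cvtColor(p['img'],cv2.COLOR_RGB2BGR)[70:170,180:280].copy();cv2.imwrite('pics/s8c.png',cv2.resize(im,None,fx=5,fy=5,interpolation=cv2.INTER_CUBIC))
E
```

```text
t 18.225 tcp [ 0.4888 -0.2377  0.0847] F [-0.2419  0.1144 -1.7006] gap 0.2846940800585451 q [-0.6583  0.6812  1.7697 -0.      0.6899 -0.3192]
toolx [ 0.3325  0.9431 -0.0003] y [ 0.9431 -0.3325  0.0008] z [ 0.0007 -0.0005 -1.    ]
need [ 0.0009 -0.0005  0.0089] rows 0.14198589994317248
```

View pics/s8c.png

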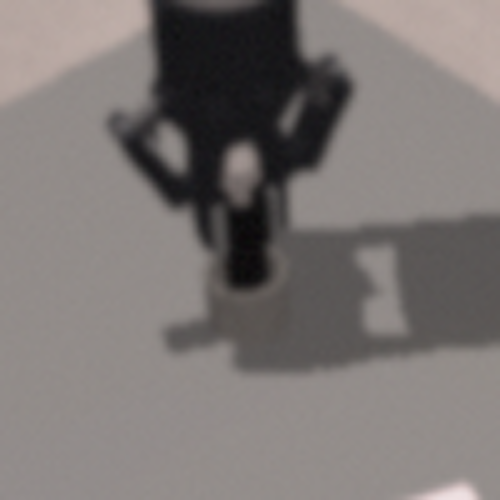

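It is inside the cup, no contact. Lower slowly until the load comes off.

Request:
{"method": "play_rows", "body": {
  "steps": [
    [[0.0008, 0, 0.003, 0, 0, 0], [0, 0, 0.003, 0, 0, 0], [0, 0, 0.001, 0, 0, 0], [0, 0, 0, 0, 0, 0]]
  ]
}}

```text
t: 18.77
tcp_pos: [0.4888, -0.2367, 0.0772]
tool_rot: [0.816, 0.578, -0.0, -0.0]
force: [-0.3, 0.5, -1.6]
finger_gap: 0.292
```

Request:
{"method": "play_rows", "body": {
  "steps": [
    [[0, 0, 0.0015, 0, 0, 0], [0, 0, 0, 0, 0, 0]]
  ]
}}

```text
t: 19.02
tcp_pos: [0.4889, -0.2368, 0.076]
tool_rot: [0.816, 0.578, 0.0, 0.0]
force: [-0.2, 1.2, -0.7]
finger_gap: 0.286
```

Request:
{"method": "play_rows", "body": {
  "steps": [
    [[0, 0, 0.0008, 0, 0, 0], [0, 0, 0, 0, 0, 0]]
  ]
}}

```text
t: 19.27
tcp_pos: [0.4889, -0.2368, 0.0759]
tool_rot: [0.816, 0.578, 0.0, 0.0]
force: [-1.3, 0.6, 5.9]
finger_gap: 0.291
```

On the floor. Release in steps.

Request:
{"method": "play_rows", "body": {
  "steps": [
    [[0, 0, 0, 0, 0, 0], [0, 0, 0, 0, 0, 0], [0, 0, 0, 0, 0, 0]]
  ],
  "fingers": 0.4
}}

```text
t: 19.65
tcp_pos: [0.4889, -0.2368, 0.0749]
tool_rot: [0.816, 0.578, -0.0, -0.0]
force: [0.0, 0.1, -0.1]
finger_gap: 0.401
```

Request:
{"method": "play_rows", "body": {
  "steps": [
    [[0, 0, 0, 0, 0, 0], [0, 0, 0, 0, 0, 0], [0, 0, 0, 0, 0, 0], [0, 0, -0.01, 0, 0, 0], [0, 0, -0.02, 0, 0, 0], [0, 0, -0.03, 0, 0, 0], [0, 0, -0.04, 0, 0, 0], [0, 0, -0.03, 0, 0, 0], [0, 0, 0, 0, 0, 0], [0, 0, 0, 0, 0, 0]]
  ],
  "fingers": 0.7
}}

```text
t: 20.9
tcp_pos: [0.4883, -0.2364, 0.2048]
tool_rot: [0.816, 0.578, -0.0, -0.0]
force: [-0.2, -0.7, 0.7]
finger_gap: 0.7
```

```bash
python3 - <<'E'
from h import *
st()
p=manip.snapshot('scene');im=cv2.cvtColor(p['img'],cv2.COLOR_RGB2BGR)[80:250,180:340].copy();cv2.imwrite('pics/s9c.png',cv2.resize(im,None,fx=3.5,fy=3.5,interpolation=cv2.INTER_CUBIC))
q=manip.snapshot('top');save(q,'t9')
print(proj(p,[*CUP,.104]),proj(p,[*CUP,.04]))
for i in(p,q):
  for n in("cleaner","spool","driver"):
    print(n,[atz(i,r["point"],0) for r in manip.pinpoint(n,i)[:1]])
E
```

```text
t 20.9 tcp [ 0.4883 -0.2364  0.2048] F [-0.1856 -0.6645  0.6537] gap 0.6995134234282855 q [-0.6569  0.4867  1.6923 -0.0001  0.9635 -0.3178]
toolx [0.3326 0.9431 0.0002] y [ 0.9431 -0.3326 -0.0008] z [-0.0007  0.0005 -1.    ]
[np.float64(227.30050188520812), np.float64(105.74432214524133)] [np.float64(228.80079478756582), np.float64(123.6883738995195)]
cleaner [array([ 0.7622, -0.0083,  0.    ])]
spool [array([0.6673, 0.3344, 0.    ])]
driver [array([ 0.7574, -0.3106,  0.    ])]
cleaner [array([ 0.7678, -0.005 , -0.    ])]
spool [array([0.6728, 0.3323, 0.    ])]
driver [array([ 0.7565, -0.3163,  0.    ])]
```

View pics/s9c.png

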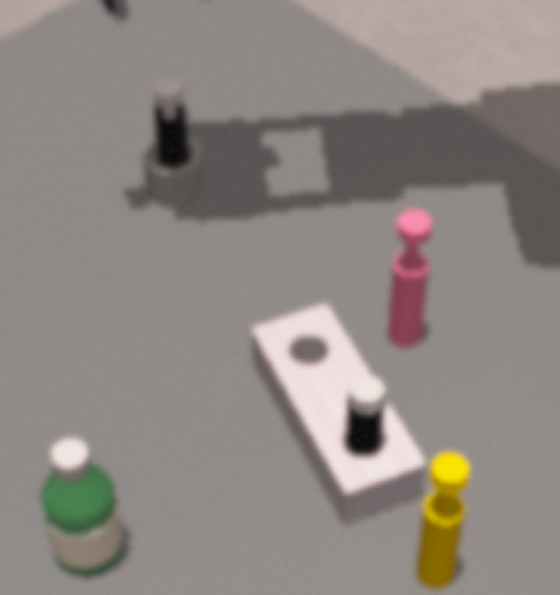

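View pics/t9.png

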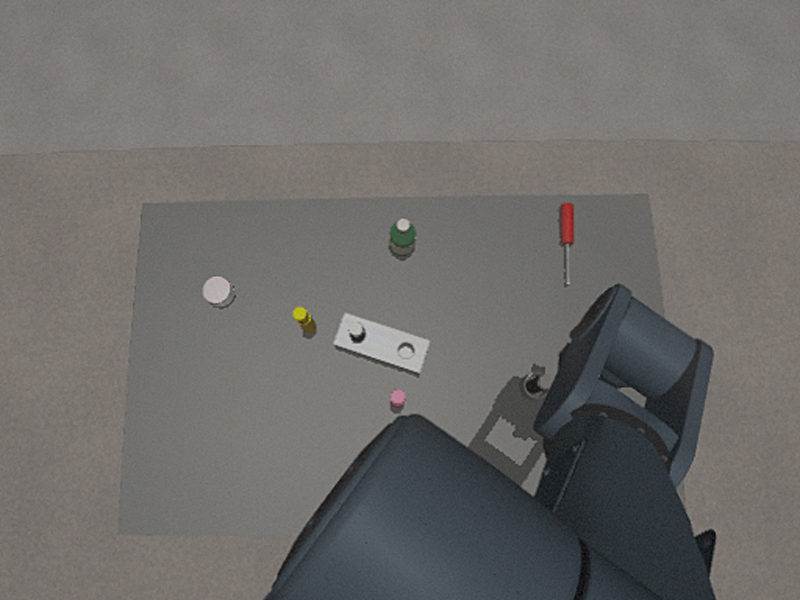

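The seized cartridge stands upright in the cup (crop ~170,130). The free one stands in the rack with its plunger home (crop ~365,395). The bystanders have not moved, and the gripper is clear.

```bash
python3 -c "
from station import manip
print(manip.sign_off())"
```

```text
the job is handed in; nothing more can be done
None
```

The seized cartridge is standing in the reject cup, the free one is in the rack with its plunger fully home, and the job is handed in.

- **Free cartridge (the rack hole nearer the yellow look-alike):** its plunger moved with a steady 1.2–3 N. I pushed it to the hard stop, where the force rose to about 9 N.
- **Seized cartridge (the other hole):** the force was steady at about 2 N, then climbed from roughly 16 mm of stroke. I stopped at 5.7 N, about 19 mm in. I then took it by the barrel, lowered it until it touched the cup floor at about 6 N, and let go.
- **Last checks:** the pictures show the seized cartridge upright in the cup and the free one upright in the rack with its plunger home. The gripper was about 70 mm above the cartridge, touching nothing, and about 21 s of the 50 s had been used.
- **Bystanders:** the bottle, spool and screwdriver look unmoved. Their detected positions differ from the first ones by up to about 1 cm. I put that down to detector noise, since nothing came near them.
- **Not measured directly:** the strokes and the cartridge's exact place in the cup come from the tool's position and the pictures. No check failed.

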